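# Clip the glazing tongs onto the orange-striped test tile

## Task

Squeeze the self-closing glazing tongs open, take them off their wooden parking board and lower the open jaws over the top edge of the orange-striped test tile, about the middle of the edge and well over it; then let go so that the tongs grip the tile by themselves, standing upright on it, ready for dipping. Leave the tile standing where it is, and do not disturb the green-striped tile, the plain tile or the cup.

Things in the scene. Friction and masses are not known exactly. Their poses are not given: they have to be found in the camera images.
- tongs: Steel self-closing cross-lock tongs, 128 mm tall, 0.1 kg, standing jaws down, clipped on the parking board. Origin: between the jaw tips, at their lower end; z up along the tongs to the hinge; x: direction in which the jaws open (same after a half turn about z). Jaws 24 wide (y), 36 high, 5 thick; the arms cross above them, so an edge can enter at most 33. Hinge pin, radius 6, 122 above the origin.
- tongs_grip (a point): Midway between the two blue grip pads, 86 mm above the tongs' origin, axes as the tongs' : squeeze here along x, from above. Pads 22 wide (y), 28 high, 56 over their outer faces at rest (flaring outward 10 degrees downward), 43 and vertical when squeezed to the hard stop. Squeezing OPENS the jaws, 12 to 15 N per pad, to about 47 at the tips; keep squeezing to carry them open.
- tongs_arm_a (a joint): Opening angle of each tongs arm (rad), the other arm mirrors it: 0 when the jaws grip something 10 mm thick, such as the parking board or a tile; -0.025 shut on nothing; 0.17 squeezed fully open. Let the pads go and the spring shuts the jaws with about 3.5 N.
- park: Fixed wooden parking board: base 110 (x) x 100 (y) x 14 mm high with an upright board 10 thick (along x), 64 wide (along y), its top 100 above the table. Origin: centre of the underside. The tongs are clipped over its top edge by 24 mm, tips 76 above the table, their x along the board's x.
- tile_orange: The tile to clip: cream fired-clay test tile with four orange stripes. Upside-down T: foot 60 (x) x 64 (y) x 10 mm high, and on its middle an upright slab 10 thick (along x) x 64 wide (along y), its top edge 80 above the table. Origin: centre of the underside; z up. Loose, about 0.2 kg.
- tile_orange_top (a point): Middle of the top edge of the orange-striped tile, 80 mm above its underside; axes as the tile's (x through the thickness, y along the edge).
- tile_green: Bystander: cream test tile with four green stripes. Upside-down T: foot 60 (x) x 64 (y) x 10 mm high, and on its middle an upright slab 10 thick (along x) x 64 wide (along y), its top edge 80 above the table. Origin: centre of the underside; z up. Loose, about 0.2 kg.
- tile_plain: Bystander: plain cream test tile without stripes. Upside-down T: foot 60 (x) x 64 (y) x 10 mm high, and on its middle an upright slab 10 thick (along x) x 64 wide (along y), its top edge 80 above the table. Origin: centre of the underside; z up. Loose, about 0.2 kg.
- cup: Bystander: cream cup, 72 mm across, 75 mm high, loose. Origin: centre of the underside.
Things that resemble listed ones, but are neither listed nor needed, are in the scene too. What is shaped like the tile_orange but pink is not meant.

How it is judged:
By the outcome, as a careful person would: the job done as asked, in the order asked, and still so for the second after the job is handed in, with the robot touching nothing.
It also fails if it takes over 43 s, if anything falls off the work surface, if the arm or the gripper's body presses on something with over 40 N, if the wrist force passes 120 N, or if a joint passes its speed limit or range.

## Robot

A 6-joint arm with a two-finger parallel gripper is mounted at the origin on the work surface. World frame = base frame: x ahead of the robot, y to its left, z up, the work surface at z = 0. Lengths are in m, angles in rad, forces in N, time in s.
With the tool pointing down it reaches from about 0.35 to 0.775 m from the base axis. Payload 5.5 kg.
Tool frame: the origin (TCP) lies at the very end of the fingers, on their centre line; the grasp point (between the pads) lies env.hold_point_z behind it (env.hold_point_z is the distance from the TCP to the grasp point, in m); z points along the fingers, y is the line along which they close (so a half turn about z gives the same grasp; the last joint's range is limited). The gripper opens to 85 mm and grips with 20 to 120 N. Pads are 22 mm wide; open, the fingers measure 114 mm over their backs; the gripper's body (76 mm by 85 mm) begins 54 mm behind the grasp point. The pads swing forward as they close: fully open they stand 13 mm farther back than shut.
Start: joints at [-1.321, 0.313, 0.046, 1.304, 0, 1.431], TCP at [0.219, -0.532, 0.231] pointing down, gripper open.
Joint ranges: [-2.76, 2.76], [-0.86, 1.69], [-1.03, 1.26], [-2.2, 2.34], [-1.47, 1.5], [-3.14, 3.14]. Speed limits (rad/s): [2.57, 2.57, 3.14, 3.14, 3.14, 3.14].

## Interface

Orientations are given as a unit quaternion [w, x, y, z].
In Python, from workcell import env gives the robot as it stands.
- The arm moves only by the tool carry_out, never from a script. Its argument "steps" is a list of rows, each a list of 3 entries, a list of its own where there are three numbers: the turn, a rotation vector about the tool's x, y, z in degrees, then the shift along the tool's x, y, z in cm, then the closure in counts, from 0 (fully open) to 255 (shut). A call has exactly 8 rows; each row is the pose to reach, as a shift and turn from the pose commanded when the call began, along the tool's axes at that moment; what a row does not reach only later rows make up. A row lasts 1/8 s, in which the tool goes at most 62.5 mm and 10.7 degrees, less where a joint would pass 70% of its speed; a pose out of reach is approached as far as the arm can. A call with a gripper value outside its range is refused whole. The fingers move at their own pace and stop on an object; "force" is the grip in N (left out, the last holds). Time passes only in rows, so rows that repeat a pose let the fingers close, or fill a call up. It gives the time, the measured TCP pose, the force, the opening and the grip force at its end, in the units of the state.
- env.get_state(): the state, without advancing time (a new reading comes with each control period).
- env.read_camera(name): name is "side" or "top"; returns (picture, depth): 400x640x3 uint8, red, green, blue; 400x640 float32, m along the optical axis (not along the pixel's ray), 0 where there is no reading.
- env.get_calibration(name): a dict with "fx", "fy", "cx", "cy" (pixels), "D" ([k1, k2, p1, p2, k3] as OpenCV has them; the pictures are not rectified), "origin" and "orientation" of the camera in the world. Camera axes: x right, y up, looking along -z (the intrinsics and any distortion apply to the point x, -y, -z); pixel columns grow to the right and rows downward; lengths in m; the calibration is good to about 2 mm. A picture is of the moment at which its call begins. get_calibration takes no time and is no camera call.
- env.hand_in(): hands the job in; it is judged then, once.
The state is a dict: "clock": time; "joint_pos": joint angles; "qvel": joint speeds; "tau": joint torques, N m; "tcp_pos": TCP position; "orientation": TCP orientation; "wrist_force": force on the tool from outside, world axes, zero at the start; "ft_torque": the same for the moment, N m; "finger_gap": finger opening in m; "grip_force": force on a finger pad.
Only numpy, scipy, OpenCV 4.12 (cv2) and the standard library are available. Lean on these libraries where they do the work, as an engineer would, in place of code of your own. Each camera call takes 0.05 s, during which the arm holds its last target. There are 200 camera calls.

## Working session

There is one attempt and no reset: what is moved stays moved. The work goes in short steps, Python scripts to look and compute and a tool call to move; the robot and the scene stay as the last step left them, time stands still between calls to the robot, and variables do not carry over. Pictures are saved under pics/ and viewed, at most 10 in all, crops included, and the job is handed in when it is done.

Besides the shell and the picture viewer there is one more tool, called after ">>>" as name(argument=value, ...), one argument or row to a line, values as JSON. carry_out: Moves the arm, as the interface text tells. Its arguments: {"type":"object","properties":{"steps":{"type":"array","items":{"type":"array"}},"force":{"type":"number"}},"required":["steps"]}

```bash
mkdir -p pics; ls
cat > h.py <<'E'
import numpy as np,cv2
from workcell import env
from scipy.spatial.transform import Rotation as R
def cam(n):
    p,d=env.read_camera(n); np.savez('pics/'+n,p=p,d=d); return p,d
def save(f,p): cv2.imwrite('pics/'+f,cv2.cvtColor(p,cv2.COLOR_RGB2BGR))
def rot(q): return R.from_quat([q[1],q[2],q[3],q[0]]).as_matrix()
def world(n,uv,d):
    c=env.get_calibration(n)
    K=np.array([[c['fx'],0,c['cx']],[0,c['fy'],c['cy']],[0,0,1.]])
    uv=np.array(uv,float).reshape(-1,1,2)
    n_=cv2.undistortPoints(uv,K,np.array(c['D'])).reshape(-1,2); d=np.ravel(d)
    P=np.c_[n_[:,0]*d,-n_[:,1]*d,-d]
    return P@rot(c['orientation']).T+np.array(c['origin'])
def cloud(n,d):
    v,u=np.nonzero(d>0); return u,v,world(n,np.c_[u,v],d[v,u])
E
python3 - <<'E'
from h import *
for n in('top','side'):
    p,d=cam(n); save(n+'0.png',p); c=env.get_calibration(n); print(n,c)
print(env.get_state(),env.hold_point_z)
E
```

```text
pics
top {'fx': 436.86728267395824, 'fy': 436.86728267395824, 'cx': 324.2563354525617, 'cy': 194.85406058144156, 'D': array([-0.08223818,  0.        ,  0.        ,  0.        ,  0.        ]), 'origin': array([0.45937679, 0.03540996, 0.98495707]), 'orientation': array([ 0.71378433,  0.04919905, -0.04198632, -0.69737259])}
side {'fx': 418.6610296379074, 'fy': 418.6610296379074, 'cx': 320.66554685577347, 'cy': 199.00037345674758, 'D': array([-0.08414765,  0.        ,  0.        ,  0.        ,  0.        ]), 'origin': array([0.25411973, 0.53585088, 0.84836344]), 'orientation': array([-0.26212088, -0.09085615,  0.33329688,  0.90108323])}
{'clock': 0.1, 'joint_pos': array([-1.32058427e+00,  3.13973044e-01,  4.51030721e-02,  1.30356987e+00,
       -1.22314973e-05,  1.43117554e+00]), 'qvel': array([ 0.00047734, -0.00181951,  0.00253407,  0.00048089,  0.00122399,
       -0.00029784]), 'tau': array([ 1.96809902e-03, -4.81723201e+01,  2.99246281e+01,  1.26707825e-02,
       -2.07978974e-04,  6.25632538e-06]), 'tcp_pos': array([ 0.21838668, -0.53144092,  0.23047514]), 'orientation': array([-8.20163403e-04,  9.81063529e-01,  1.93684480e-01, -5.15228419e-05]), 'wrist_force': array([-0.1359123 ,  0.46571071,  0.71621643]), 'ft_torque': array([-0.05015533,  0.02084017,  0.0042803 ]), 'grip_force': 0.0, 'finger_gap': 0.08515994117977833} 0.0187
```

View pics/top0.png

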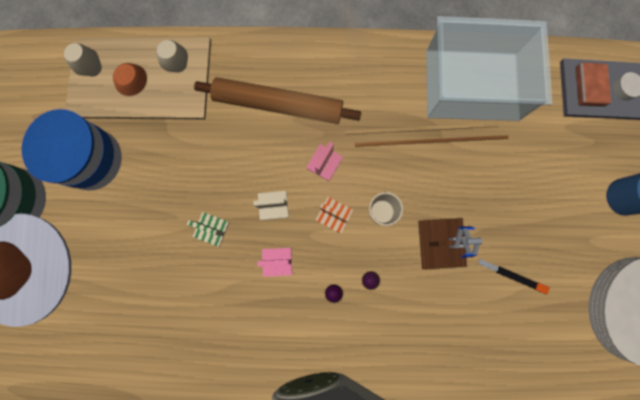

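View pics/side0.png

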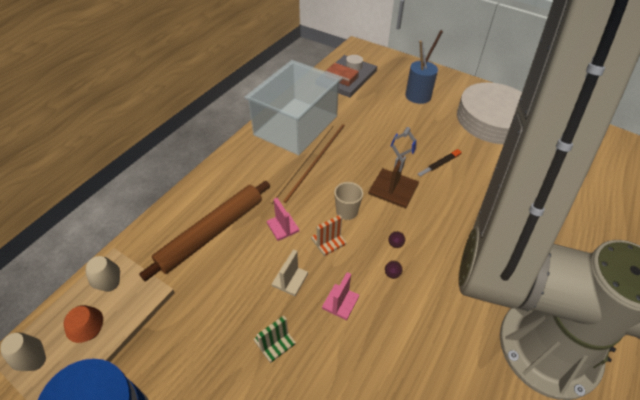

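Top picture: three striped/pink candidates. The orange-striped tile is at (335,214), the green-striped one at (209,230), and the pink ones at (324,161) and (276,262). Only (335,214) has orange stripes on cream. The tongs are on the board at (466,242) and the cup is at (386,209). I'll measure and confirm it in a crop.

Run:
```python
from h import *
z=np.load('pics/top.npz');p=z['p'];s=np.load('pics/side.npz')
a=cv2.resize(p[185:245,305:405],None,fx=4,fy=4,interpolation=2)
b=cv2.resize(p[205:280,410:510],None,fx=4,fy=4,interpolation=2)
c=cv2.resize(s['p'][120:210,360:440],None,fx=5,fy=5,interpolation=2);c=cv2.resize(s['p'][120:255,305:430],None,fx=4,fy=4,interpolation=2)
im=np.zeros((540,900+20,3),np.uint8);im[:240,:400]=a;im[240:540,:400]=b;im[:540,410:910]=c
save('crop1.png',cv2.resize(im,(782,459)))
for n,f in(('top',z),('side',s)):
    u,v,P=cloud(n,f['d'])
    c0=world('top',[[335,214]],[.93])[0]; c1=world('top',[[440,243]],[.97])[0]
    def rep(name,m):
        Q=P[m]
        if len(Q)<5: print(n,name,len(Q));return
        (cx,cy),(w,h),ang=cv2.minAreaRect(Q[:,:2].astype(np.float32)*1000)
        print(n,name,len(Q),'mean',Q.mean(0).round(4),'rect',round(cx),round(cy),round(w),round(h),round(ang,1),'z',Q[:,2].min().round(3),Q[:,2].max().round(3))
    near=lambda c,r:np.hypot(P[:,0]-c[0],P[:,1]-c[1])<r
    rep('tile top',near(c0,.055)&(P[:,2]>.072)&(P[:,2]<.09))
    rep('tile slab',near(c0,.055)&(P[:,2]>.03)&(P[:,2]<.09))
    rep('tile foot',near(c0,.05)&(P[:,2]>.006)&(P[:,2]<.016))
    rep('park base',near(c1,.09)&(P[:,2]>.009)&(P[:,2]<.02))
    rep('board top',near(c1,.07)&(P[:,2]>.09)&(P[:,2]<.106))
    rep('tongs hi',near(c1,.08)&(P[:,2]>.11))
    rep('tongs hinge',near(c1,.08)&(P[:,2]>.185))
    rep('tongs pad',near(c1,.08)&(P[:,2]>.145)&(P[:,2]<.18))
```

```text
top tile top 159 mean [0.5423 0.0234 0.0793] rect 542 24 63 10 64.6 z 0.072 0.085
top tile slab 205 mean [0.5415 0.0242 0.0731] rect 543 24 63 10 64.6 z 0.03 0.085
top tile foot 545 mean [0.5413 0.0243 0.0098] rect 543 24 63 61 64.8 z 0.006 0.016
top park base 1877 mean [ 0.4818 -0.2139  0.0131] rect 483 -219 111 102 4.2 z 0.009 0.02
top board top 106 mean [ 0.4821 -0.2065  0.0987] rect 484 -210 47 18 83.0 z 0.09 0.105
top tongs hi 507 mean [ 0.4836 -0.2257  0.1639] rect 484 -226 59 27 1.1 z 0.11 0.205
top tongs hinge 156 mean [ 0.4833 -0.2258  0.1978] rect 483 -228 33 21 63.6 z 0.185 0.205
top tongs pad 158 mean [ 0.4839 -0.2257  0.1658] rect 484 -227 60 23 3.7 z 0.145 0.18
side tile top 154 mean [0.5433 0.0262 0.0787] rect 544 25 64 13 65.4 z 0.072 0.083
side tile slab 416 mean [0.5423 0.0283 0.0612] rect 543 24 66 14 64.1 z 0.03 0.083
side tile foot 314 mean [0.5336 0.0336 0.0103] rect 543 25 66 61 63.8 z 0.006 0.016
side park base 929 mean [ 0.4812 -0.2123  0.012 ] rect 484 -217 111 102 5.1 z 0.009 0.019
side board top 90 mean [ 0.4821 -0.2106  0.0975] rect 483 -217 69 20 84.0 z 0.09 0.106
side tongs hi 302 mean [ 0.482  -0.2241  0.1612] rect 484 -227 61 28 7.9 z 0.11 0.204
side tongs hinge 76 mean [ 0.4834 -0.2251  0.1963] rect 485 -227 32 20 68.0 z 0.185 0.204
side tongs pad 103 mean [ 0.478  -0.2238  0.1644] rect 484 -225 62 25 10.2 z 0.146 0.18
```

View pics/crop1.png

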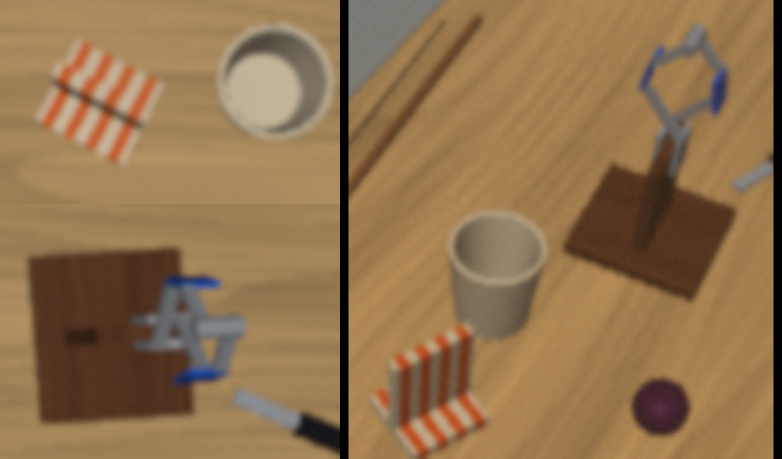

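The crop confirms cream with orange stripes at (335,214): the slab centre is (0.543, 0.0245) and its edge points along 64.6°. The tongs stand at (0.484, −0.2265) and open along about 4.6°.

```bash
cat >> h.py <<'E'
def rel(xyz,ydeg):
    """turn (deg, tool) and shift (cm, tool) from present pose to TCP xyz, pointing down, tool y at world angle ydeg"""
    s=env.get_state(); M=rot(s['orientation'])
    a=np.radians(ydeg); y=np.array([np.cos(a),np.sin(a),0]); z=np.array([0,0,-1.]); T=np.c_[np.cross(y,z),y,z]
    print('turn',np.degrees(R.from_matrix(M.T@T).as_rotvec()).round(2),'shift',(M.T@(np.array(xyz)-s['tcp_pos'])*100).round(2),'gap',s['finger_gap'],'t',s['clock'])
E
python3 -c "
from h import *
rel([.4838,-.2265,.231],4.6)"
```

```text
turn [-7.000e-02 -7.000e-02 -7.226e+01] shift [ 3.614e+01 -1.812e+01 -2.000e-02] gap 0.08515994117977833 t 0.1
```

>>> carry_out(
  steps=[
    [[0, 0, -10], [4.8, -2.4, 0], 0],
    [[0, 0, -20], [9.6, -4.8, 0], 0],
    [[0, 0, -30], [14.8, -7.4, 0], 0],
    [[0, 0, -40], [20, -10, 0], 0],
    [[0, 0, -50], [25.2, -12.6, 0], 0],
    [[0, 0, -60], [30.4, -15.2, 0], 0],
    [[0, 0, -70], [35, -17.5, 0], 0],
    [[0, 0, -72.3], [36.14, -18.12, 0], 0],
  ],
  force=40,
)

```text
clock: 1.1
tcp_pos: [0.4852, -0.2245, 0.2308]
orientation: [-0.0, 0.676, 0.737, 0.0]
wrist_force: [-1.0, -0.7, 0.4]
finger_gap: 0.0851
grip_force: 0.0
```

Run:
```python
from h import *
p,d=cam('side')
u,v,P=cloud('side',d)
m=(np.hypot(P[:,0]-.484,P[:,1]+.2265)<.05)&(P[:,2]>.11)&(P[:,2]<.207);Q=P[m]
print(m.sum(),cv2.minAreaRect(Q[:,:2].astype(np.float32)*1000))
rel([.4838,-.2265,.141],4.6)
save('side1.png',cv2.resize(p[40:220,320:520],None,fx=3,fy=3,interpolation=2))
```

```text
309 ((484.16802978515625, -226.56927490234375), (60.91707992553711, 29.729936599731445), 4.277135372161865)
turn [-0.01 -0.05  0.34] shift [-0.19 -0.15  8.98] gap 0.08555521763315357 t 1.15
```

View pics/side1.png

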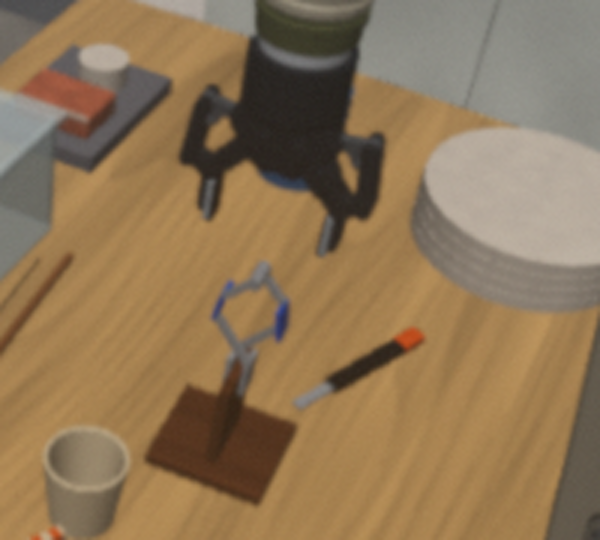

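The gripper is above the tongs, at crop (250,290). I'll descend partway and recheck the offset once it has settled.

>>> carry_out(
  steps=[
    [[0, 0, 0], [0, 0, 1], 0],
    [[0, 0, 0], [0, 0, 2.5], 0],
    [[0, 0, 0], [0, 0, 3.5], 0],
    [[0, 0, 0], [0, 0, 4], 0],
    [[0, 0, 0], [0, 0, 4], 0],
    [[0, 0, 0], [0, 0, 4], 0],
    [[0, 0, 0], [0, 0, 4], 0],
    [[0, 0, 0], [0, 0, 4], 0],
  ],
)

```text
clock: 2.15
tcp_pos: [0.4842, -0.227, 0.1916]
orientation: [0.0, 0.678, 0.735, 0.0]
wrist_force: [0.2, 0.1, -0.4]
finger_gap: 0.0854
grip_force: 0.0
```

```bash
python3 -c "
from h import *
rel([.4838,-.2265,.141],4.6)"
```

```text
turn [0.03 0.03 0.04] shift [ 0.06 -0.03  5.06] gap 0.08543006406342459 t 2.15
```

>>> carry_out(
  steps=[
    [[0, 0, 0], [0.05, -0.03, 1], 0],
    [[0, 0, 0], [0.05, -0.03, 2.2], 0],
    [[0, 0, 0], [0.05, -0.03, 3.4], 0],
    [[0, 0, 0], [0.05, -0.03, 4.4], 0],
    [[0, 0, 0], [0.05, -0.03, 5.05], 0],
    [[0, 0, 0], [0.05, -0.03, 5.05], 0],
    [[0, 0, 0], [0.05, -0.03, 5.05], 0],
    [[0, 0, 0], [0.05, -0.03, 5.05], 0],
  ],
)

```text
clock: 3.15
tcp_pos: [0.4839, -0.2267, 0.1413]
orientation: [0.001, 0.678, 0.735, 0.0]
wrist_force: [0.2, 0.0, -0.9]
finger_gap: 0.0855
grip_force: 0.0
```

>>> carry_out(
  steps=[
    [[0, 0, 0], [0, 0, 0], 60],
    [[0, 0, 0], [0, 0, 0], 80],
    [[0, 0, 0], [0, 0, 0], 100],
    [[0, 0, 0], [0, 0, 0], 120],
    [[0, 0, 0], [0, 0, 0], 140],
    [[0, 0, 0], [0, 0, 0], 160],
    [[0, 0, 0], [0, 0, 0], 200],
    [[0, 0, 0], [0, 0, 0], 200],
  ],
  force=40,
)

```text
clock: 4.15
tcp_pos: [0.4836, -0.2265, 0.1408]
orientation: [0.0, 0.678, 0.735, -0.0]
wrist_force: [-0.4, 0.9, 0.2]
finger_gap: 0.0422
grip_force: 43.0
```

Run:
```python
from h import *
p,d=cam('side')
rel([.4838,-.2265,.201],4.6)
save('side2.png',cv2.resize(p[90:210,340:460],None,fx=4,fy=4,interpolation=2))
```

```text
turn [-0.    0.01  0.03] shift [-0.    0.02 -6.02] gap 0.041799740196814865 t 4.2
```

View pics/side2.png

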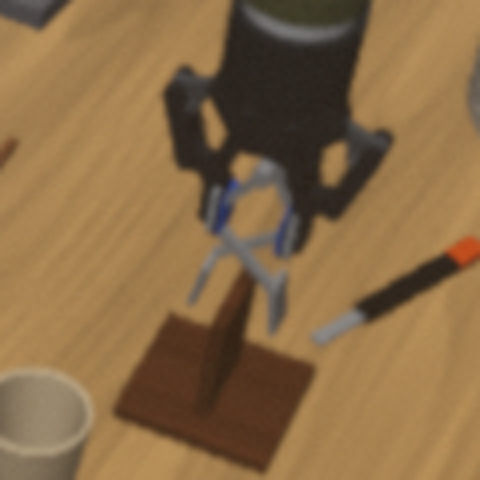

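The jaws are wide open, at crop (195,300) and (278,310), straddling the board at (240,290). The pads are against the hard stop. Lifting.

>>> carry_out(
  steps=[
    [[0, 0, 0], [0, 0, -1], 200],
    [[0, 0, 0], [0, 0, -2], 200],
    [[0, 0, 0], [0, 0, -3.2], 200],
    [[0, 0, 0], [0, 0, -4.5], 200],
    [[0, 0, 0], [0, 0, -6], 200],
    [[0, 0, 0], [0, 0, -7], 200],
    [[0, 0, 0], [0, 0, -7], 200],
    [[0, 0, 0], [0, 0, -7], 200],
  ],
)

```text
clock: 5.2
tcp_pos: [0.4834, -0.2264, 0.2104]
orientation: [-0.0, 0.678, 0.735, -0.0]
wrist_force: [-0.2, 0.4, -0.9]
finger_gap: 0.0418
grip_force: 42.9
```

```bash
python3 -c "
from h import *
rel([.543,.0245,.211],-25.2)"
```

```text
turn [-3.000e-02 -1.000e-02  2.983e+01] shift [24.52  7.97 -0.05] gap 0.04177060324468466 t 5.2
```

>>> carry_out(
  steps=[
    [[0, 0, 4], [2.5, 0.8, 0], 200],
    [[0, 0, 8], [6, 1.95, 0], 200],
    [[0, 0, 13], [10, 3.25, 0], 200],
    [[0, 0, 18], [14, 4.55, 0], 200],
    [[0, 0, 23], [18, 5.85, 0], 200],
    [[0, 0, 27], [21.5, 7, 0], 200],
    [[0, 0, 29], [23.5, 7.65, 0], 200],
    [[0, 0, 29.8], [24.5, 7.95, 0], 200],
  ],
)

```text
clock: 6.2
tcp_pos: [0.5427, 0.0253, 0.21]
orientation: [-0.0, 0.844, 0.537, -0.001]
wrist_force: [0.1, 0.2, -1.4]
finger_gap: 0.0418
grip_force: 42.8
```

>>> carry_out(
  steps=[
    [[0, 0, 0], [0, 0, 0.5], 200],
    [[0, 0, 0], [0, 0, 1.2], 200],
    [[0, 0, 0], [0, 0, 2], 200],
    [[0, 0, 0], [0, 0, 2.5], 200],
    [[0, 0, 0], [0, 0, 2.5], 200],
    [[0, 0, 0], [0, 0, 2.5], 200],
    [[0, 0, 0], [0, 0, 2.5], 200],
    [[0, 0, 0], [0, 0, 2.5], 200],
  ],
)

```text
clock: 7.2
tcp_pos: [0.5432, 0.0241, 0.186]
orientation: [0.0, 0.844, 0.536, 0.0]
wrist_force: [0.8, -0.2, -0.6]
finger_gap: 0.0418
grip_force: 42.8
```

Run:
```python
from h import *
p,d=cam('side')
rel([.543,.0245,.118],-25.2)
u,v,P=cloud('side',d)
def show(nm,m):
    Q=P[m]; r=cv2.minAreaRect(Q[:,:2].astype(np.float32)*1000); print(nm,m.sum(),np.round(r[0]),np.round(r[1]),round(r[2],1),Q.mean(0).round(4),Q[:,2].min())
near=np.hypot(P[:,0]-.543,P[:,1]-.0245)<.055
show('slab',near&(P[:,2]>.03)&(P[:,2]<.083))
show('jaws',near&(P[:,2]>.1)&(P[:,2]<.14))
save('side3.png',cv2.resize(p[130:270,260:400],None,fx=4,fy=4,interpolation=2))
```

```text
turn [ 0.02 -0.    0.04] shift [ 0.02 -0.03  6.8 ] gap 0.041765848447009195 t 7.25
slab 388 [543.  25.] [65. 14.] 62.9 [0.5427 0.0298 0.0605] 0.030626934012237705
jaws 83 [543.  25.] [24. 60.] 65.3 [0.5374 0.0292 0.1318] 0.12283015719303336
```

View pics/side3.png

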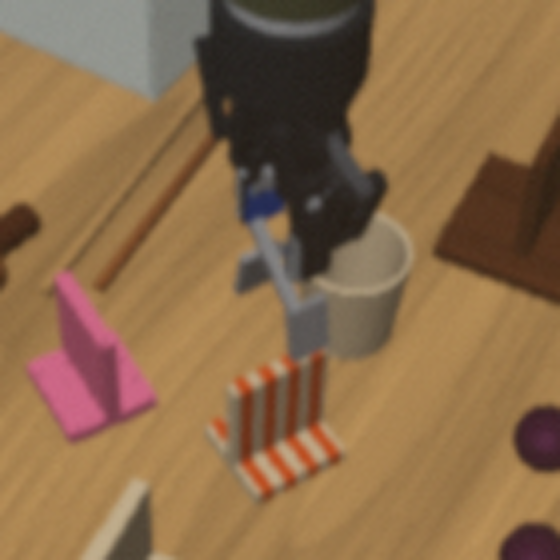

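The jaws at crop (265,270) and (307,325) are centred over the striped slab at (278,400). The jaw centre and the slab centre both measure (543, 25) mm. The tips are at z≈0.123, so lowering 6.9 cm gives about 26 mm of overlap.

>>> carry_out(
  steps=[
    [[0, 0, 0], [0, -0.03, 0.7], 200],
    [[0, 0, 0], [0, -0.03, 1.6], 200],
    [[0, 0, 0], [0, -0.03, 2.5], 200],
    [[0, 0, 0], [0, -0.03, 3.3], 200],
    [[0, 0, 0], [0, -0.03, 4], 200],
    [[0, 0, 0], [0, -0.03, 4.6], 200],
    [[0, 0, 0], [0, -0.03, 5], 200],
    [[0, 0, 0], [0, -0.03, 5], 200],
  ],
)

```text
clock: 8.25
tcp_pos: [0.5426, 0.0243, 0.1355]
orientation: [-0.0, 0.844, 0.536, -0.0]
wrist_force: [0.2, 1.0, -1.4]
finger_gap: 0.0421
grip_force: 42.8
```

>>> carry_out(
  steps=[
    [[0, 0, 0], [0, 0, 0.4], 200],
    [[0, 0, 0], [0, 0, 0.8], 200],
    [[0, 0, 0], [0, 0, 1.2], 200],
    [[0, 0, 0], [0, 0, 1.6], 200],
    [[0, 0, 0], [0, 0, 1.9], 200],
    [[0, 0, 0], [0, 0, 1.9], 200],
    [[0, 0, 0], [0, 0, 1.9], 200],
    [[0, 0, 0], [0, 0, 1.9], 200],
  ],
)

```text
clock: 9.25
tcp_pos: [0.5429, 0.0242, 0.117]
orientation: [0.0, 0.844, 0.536, 0.0]
wrist_force: [0.0, -0.0, -0.9]
finger_gap: 0.042
grip_force: 42.8
```

Run:
```python
from h import *
p,d=cam('side')
u,v,P=cloud('side',d)
near=np.hypot(P[:,0]-.543,P[:,1]-.0245)<.055
Q=P[near&(P[:,2]>.006)&(P[:,2]<.016)];print(cv2.minAreaRect(Q[:,:2].astype(np.float32)*1000))
save('side4.png',cv2.resize(p[150:270,270:390],None,fx=4,fy=4,interpolation=2))
```

```text
((541.9122314453125, 25.018217086791992), (65.53687286376953, 60.60770797729492), 62.50278854370117)
```

View pics/side4.png

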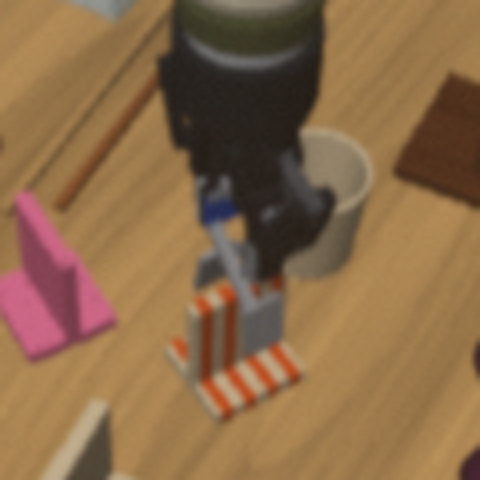

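The jaws straddle the slab, with the front jaw at crop (263,325). There is no contact force and the tile hasn't moved. Releasing gradually.

>>> carry_out(
  steps=[
    [[0, 0, 0], [0, 0, 0], 140],
    [[0, 0, 0], [0, 0, 0], 128],
    [[0, 0, 0], [0, 0, 0], 118],
    [[0, 0, 0], [0, 0, 0], 108],
    [[0, 0, 0], [0, 0, 0], 98],
    [[0, 0, 0], [0, 0, 0], 88],
    [[0, 0, 0], [0, 0, 0], 78],
    [[0, 0, 0], [0, 0, 0], 68],
  ],
)

```text
clock: 10.3
tcp_pos: [0.5429, 0.0242, 0.1169]
orientation: [0.0, 0.844, 0.536, 0.0]
wrist_force: [0.4, 0.2, 0.3]
finger_gap: 0.0627
grip_force: 0.0
```

>>> carry_out(
  steps=[
    [[0, 0, 0], [0, 0, 0], 40],
    [[0, 0, 0], [0, 0, 0], 0],
    [[0, 0, 0], [0, 0, 0], 0],
    [[0, 0, 0], [0, 0, 0], 0],
    [[0, 0, 0], [0, 0, 0], 0],
    [[0, 0, 0], [0, 0, 0], 0],
    [[0, 0, 0], [0, 0, 0], 0],
    [[0, 0, 0], [0, 0, 0], 0],
  ],
)

```text
clock: 11.3
tcp_pos: [0.5428, 0.0242, 0.1168]
orientation: [0.0, 0.844, 0.536, -0.0]
wrist_force: [0.2, 0.4, -0.1]
finger_gap: 0.0854
grip_force: 0.0
```

>>> carry_out(
  steps=[
    [[0, 0, 0], [0, 0, -1], 0],
    [[0, 0, 0], [0, 0, -2], 0],
    [[0, 0, 0], [0, 0, -3.5], 0],
    [[0, 0, 0], [0, 0, -5], 0],
    [[0, 0, 0], [0, 0, -7], 0],
    [[0, 0, 0], [0, 0, -9], 0],
    [[0, 0, 0], [0, 0, -11], 0],
    [[0, 0, 0], [0, 0, -12], 0],
  ],
)

```text
clock: 12.3
tcp_pos: [0.5434, 0.0242, 0.2388]
orientation: [0.001, 0.844, 0.536, 0.001]
wrist_force: [-0.2, -0.6, 0.3]
finger_gap: 0.0854
grip_force: 0.0
```

Run:
```python
from h import *
p,d=cam('side')
u,v,P=cloud('side',d)
near=np.hypot(P[:,0]-.543,P[:,1]-.0245)<.055
for a,b in((.006,.016),(.115,.16),(.165,.19)):
    Q=P[near&(P[:,2]>a)&(P[:,2]<b)]; print(a,len(Q),cv2.minAreaRect(Q[:,:2].astype(np.float32)*1000),Q[:,2].max())
save('side5.png',cv2.resize(p[130:270,260:400],None,fx=4,fy=4,interpolation=2))
```

```text
0.006 316 ((543.3902587890625, 24.75418472290039), (65.02082824707031, 61.86023712158203), 64.27753448486328) 0.015802076105707497
0.115 195 ((542.2872314453125, 24.822813034057617), (23.3007869720459, 58.95215606689453), 66.00578308105469) 0.15943131267014454
0.165 84 ((539.1046142578125, 27.691184997558594), (27.003206253051758, 17.352210998535156), 53.62389373779297) 0.1804383315966529
```

View pics/side5.png

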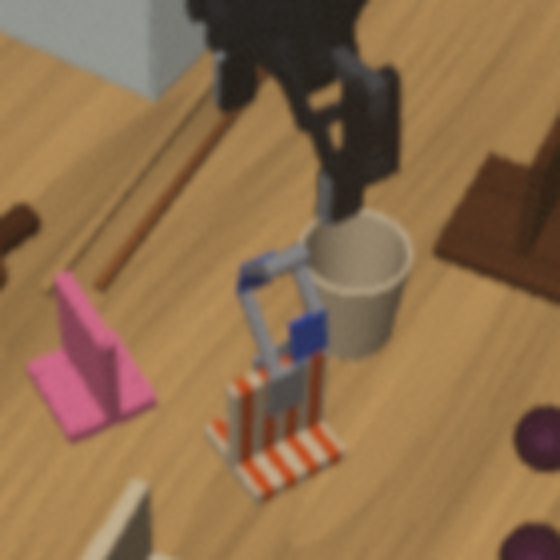

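The tongs stand on the tile at crop (285,320), and the foot hasn't moved. I'll move the arm away and check that the tongs are upright.

>>> carry_out(
  steps=[
    [[0, 0, 0], [0, 0, -3], 0],
    [[0, 0, 0], [-2, 0, -5], 0],
    [[0, 0, 0], [-6, 0, -5], 0],
    [[0, 0, 0], [-10, 0, -5], 0],
    [[0, 0, 0], [-14, 0, -5], 0],
    [[0, 0, 0], [-18, 0, -5], 0],
    [[0, 0, 0], [-20, 0, -5], 0],
    [[0, 0, 0], [-20, 0, -5], 0],
  ],
)

```text
clock: 13.35
tcp_pos: [0.4571, -0.1577, 0.2865]
orientation: [-0.0, 0.845, 0.535, -0.0]
wrist_force: [-0.2, 0.1, -0.5]
finger_gap: 0.0852
grip_force: 0.0
```

Run:
```python
from h import *
t=env.get_state()['clock']
ims=[]
for n in('top','side'):
    p,d=cam(n); u,v,P=cloud(n,d)
    near=np.hypot(P[:,0]-.543,P[:,1]-.0245)<.055
    for a,b in((.006,.016),(.115,.155),(.168,.19)):
        Q=P[near&(P[:,2]>a)&(P[:,2]<b)]
        if len(Q)>4: r=cv2.minAreaRect(Q[:,:2].astype(np.float32)*1000); print(n,a,len(Q),np.round(r[0],1),np.round(r[1],1),round(r[2],1),Q[:,2].max().round(4))
    c=p[170:250,290:390] if n=='top' else p[150:270,280:360]
    ims.append(cv2.resize(c,None,fx=4,fy=4,interpolation=2))
im=np.zeros((480,720,3),np.uint8);im[:320,:400]=ims[0];im[:480,400:]=ims[1];save('fin.png',im)
```

```text
top 0.006 382 [542.6  23.9] [63.3 59.5] 64.7 0.0157
top 0.115 103 [542.   23.5] [22.  59.9] 64.6 0.1549
top 0.168 96 [542.8  22.7] [25.2 15.6] 56.9 0.1811
side 0.006 319 [543.3  25. ] [66.7 62.7] 63.5 0.016
side 0.115 178 [542.3  25. ] [23.1 57.6] 65.7 0.1548
side 0.168 76 [542.6  26.1] [25.6 14.4] 52.6 0.1797
```

View pics/fin.png

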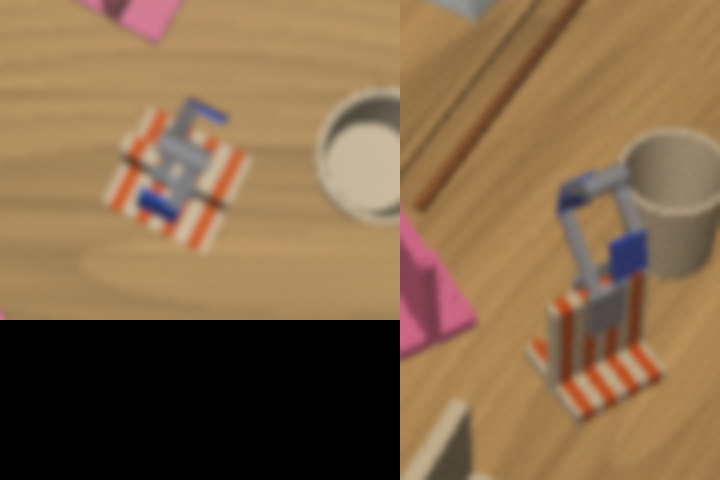

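The tongs are upright and centred at (180,160) in the top view. They overlap the edge by about 28 mm, and the tile and cup haven't moved. Handing in.

```bash
python3 -c "
from workcell import env
print(env.hand_in())"
```

```text
the job is handed in; nothing more can be done
None
```

The tongs now grip the orange-striped tile by themselves, upright at mid-edge with about 28 mm of overlap; the tile stayed where it was, nothing else was touched, and the job was handed in at about 13.5 s.

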